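# Pin out the counter display rack and hang the lanterns

## Task

Set up the counter display: pull the quick-release pin, slide the rack along to its display position and push the pin fully home there. Then hang every lantern on the rail by its hook, putting it on at the open part and sliding it under the guard until its hook is past the dark band. Leave the snow globe, the mug and the truck where they are.

Things in the scene. Friction and masses are not known exactly. Their poses are not given: they have to be found in the camera images.
- base: Fixed wooden base board, 170 x 495 x 24 mm, on the counter. Origin on the counter under the rail as it stands in the display position; y axis = the way the rack slides and the rail runs; its -x side (with the pin) faces the robot; slightly yawed. A white cross line on its top touches the +y edge of the rack's plate in the display position.
- rack (a joint): How far the rack has slid (m) along the base's +y: 0 = storage (start), 0.085 = display (holes in line), end stop 0.115. About 4 N of friction; stays where left. The rack: aluminium plate 150 x 360 x 12 mm on the base (top at z = 36 mm) with two posts, 336 mm between them, carrying the rail 75 mm behind (+x of) the line of pin holes.
- rack_hole (a point): Mouth (at the plate's top, z = 36 mm) of the rack plate's pin hole, 15 mm wide, through the 12 mm plate; moves with the rack.
- hole_store (a point): Mouth (base top, z = 24 mm) of the base's pin hole for the storage position, where the pin starts; 15 mm wide, 24 mm deep.
- hole_show (a point): Mouth (base top, z = 24 mm) of the base's pin hole for the display position, 85 mm along +y from hole_store; 15 mm wide, 24 mm deep; hidden by the plate until its hole is in line. Each base hole has two spring balls 10 mm down that snap over the pin's ball end (5 to 15 N to pull out or push home; resting on them unpushed, the pin stands about 12 mm proud).
- pin: Quick-release detent pin, upright, 80 g: black round grip 22 mm diameter, from 4 to 40 mm above the origin, on a steel flange 30 mm diameter x 4 mm; below it a 10 mm shank with a 13 mm ball end, reaching 35 mm below the origin. Origin: centre of the flange's underside; z up. Home = flange down on the rack plate (origin at z = 36 mm).
- park (a point): Mouth of the empty parking socket: a steel block 36 x 36 x 26 mm on the rack plate with a 14.5 mm hole, 38 mm deep to the base top, no detent; block top at z = 62 mm. The pin can stand here upright while the rack is moved (flange resting on the block). Moves with the rack.
- grip_post (a point): Centre of the top of the light wooden grip post for sliding the rack: 24 mm (x) x 14 mm (y), 40 mm tall, standing on the rack plate, top at z = 76 mm. Moves with the rack.
- rail_load (a point): On the axis of the steel rail (12 mm diameter, axis 190 mm above the counter, along the rack's y), in the middle of its open part, 95 mm long, from the -y post (top 206 mm above the counter) to the end of the guard. Only here can hooks be put on. Moves with the rack.
- rail_mark (a point): On the rail's axis at the +y edge of the dark band round the rail, 70 mm along +y from rail_load; axes as the base's. From 49 mm past rail_load to the +y post (face 220 mm past the mark) a flat guard (12 mm wide, 4 mm thick, underside 22 mm above the axis) lies over the rail: hooks slide below it but cannot be lifted on or off there.
- lantern1: White lantern ornament with a stiff steel hook, standing on the counter (may be absent; all alike), 160 g. Foot 52 x 52 mm, roof peak 92 mm high; centred on the origin, the middle of the foot's underside; z up. Hook seen from the side: a 10 mm thick strap rises at x = -22 to -14 mm to a saddle over the middle; the tip at x = 13 to 19 mm reaches down to z = 124 mm. The mouth opens to +x.
- lantern1_eye (a point): Point of lantern1, 130 mm above its foot over its centre, just under the saddle (an inverted V): the rail's axis lies here when it hangs. Hung, its foot is 60 mm above the counter; the guard lets it rise 7 mm. To grasp: the wooden tab over the strap, 20 mm (x) x 12 mm (y) x 38 mm tall, its centre 24 mm to -x of this point and 35 mm above it, so that tab and fingers pass beside the guard.
- lantern2: White lantern ornament with a stiff steel hook, standing on the counter (may be absent; all alike), 160 g. Foot 52 x 52 mm, roof peak 92 mm high; centred on the origin, the middle of the foot's underside; z up. Hook seen from the side: a 10 mm thick strap rises at x = -22 to -14 mm to a saddle over the middle; the tip at x = 13 to 19 mm reaches down to z = 124 mm. The mouth opens to +x.
- lantern2_eye (a point): Point of lantern2, 130 mm above its foot over its centre, just under the saddle (an inverted V): the rail's axis lies here when it hangs. Hung, its foot is 60 mm above the counter; the guard lets it rise 7 mm. To grasp: the wooden tab over the strap, 20 mm (x) x 12 mm (y) x 38 mm tall, its centre 24 mm to -x of this point and 35 mm above it, so that tab and fingers pass beside the guard.
- lantern3: White lantern ornament with a stiff steel hook, standing on the counter (may be absent; all alike), 160 g. Foot 52 x 52 mm, roof peak 92 mm high; centred on the origin, the middle of the foot's underside; z up. Hook seen from the side: a 10 mm thick strap rises at x = -22 to -14 mm to a saddle over the middle; the tip at x = 13 to 19 mm reaches down to z = 124 mm. The mouth opens to +x.
- lantern3_eye (a point): Point of lantern3, 130 mm above its foot over its centre, just under the saddle (an inverted V): the rail's axis lies here when it hangs. Hung, its foot is 60 mm above the counter; the guard lets it rise 7 mm. To grasp: the wooden tab over the strap, 20 mm (x) x 12 mm (y) x 38 mm tall, its centre 24 mm to -x of this point and 35 mm above it, so that tab and fingers pass beside the guard.
- lantern4: White lantern ornament with a stiff steel hook, standing on the counter (may be absent; all alike), 160 g. Foot 52 x 52 mm, roof peak 92 mm high; centred on the origin, the middle of the foot's underside; z up. Hook seen from the side: a 10 mm thick strap rises at x = -22 to -14 mm to a saddle over the middle; the tip at x = 13 to 19 mm reaches down to z = 124 mm. The mouth opens to +x.
- lantern4_eye (a point): Point of lantern4, 130 mm above its foot over its centre, just under the saddle (an inverted V): the rail's axis lies here when it hangs. Hung, its foot is 60 mm above the counter; the guard lets it rise 7 mm. To grasp: the wooden tab over the strap, 20 mm (x) x 12 mm (y) x 38 mm tall, its centre 24 mm to -x of this point and 35 mm above it, so that tab and fingers pass beside the guard.
- globe: Snow globe, 90 mm foot, 106 mm tall: bystander. Origin under its centre.
- mug: White mug, 80 mm diameter, 90 mm tall: bystander. Origin under its centre.
- truck: Red toy truck, 170 x 78 x 83 mm: bystander. Origin under its centre.
Mind the look-alikes: they are no part of the job. Several things look just like the pin: the one meant starts nearest to the robot's base.

How it is judged (in metres and radians):
On the way, in this order (a step that is already met when the one before it is completed fails the run):
1. the pin is pulled clear out of the storage hole (distance between pin and hole_store above 0.05 m), for 0.1 s.
2. the rack is in its display position with the pin pushed home (horizontal distance between pin and hole_show below 0.005 m and z of pin in the frame of hole_show between 0.008 and 0.0145 m and angle between pin's own z axis and vertical below 0.12 rad and value of joint rack between 0.08 and 0.09 m), for 0.3 s.
3. every lantern hangs on the rail past the band (x of lantern1_eye in the frame of rail_mark between -0.009 and 0.009 m and z of lantern1_eye in the frame of rail_mark between -0.007 and 0.007 m and y of lantern1_eye in the frame of rail_mark between 0 and 0.222 m and angle between each of lantern1, lantern2, lantern3, lantern4's own z axis and vertical below 0.2 rad and x of lantern2_eye in the frame of rail_mark between -0.009 and 0.009 m and z of lantern2_eye in the frame of rail_mark between -0.007 and 0.007 m and y of lantern2_eye in the frame of rail_mark between 0 and 0.222 m and x of lantern3_eye in the frame of rail_mark between -0.009 and 0.009 m and z of lantern3_eye in the frame of rail_mark between -0.007 and 0.007 m and y of lantern3_eye in the frame of rail_mark between 0 and 0.222 m and x of lantern4_eye in the frame of rail_mark between -0.009 and 0.009 m and z of lantern4_eye in the frame of rail_mark between -0.007 and 0.007 m and y of lantern4_eye in the frame of rail_mark between 0 and 0.222 m), for 0.3 s.
At the end, for the whole second after the job is handed in: Rack within 5 mm of its display position; pin upright within 5 mm of hole_show, flange within 2.5 mm of the plate; each lantern hooked on the rail (eye within 9 mm sideways, 7 mm in height of its axis), past the band, upright within 0.2 rad; all at rest (all of step 2 and all of step 3 and linear speed of each of lantern1, lantern2, lantern3, lantern4, pin below 0.03 m/s); the robot touches nothing.
It fails at once if the globe is moved more than 30 mm (distance of globe from where it was at the start of the episode above 0.03 m).
It fails at once if the mug is moved more than 30 mm (distance of mug from where it was at the start of the episode above 0.03 m).
It fails at once if the truck is moved more than 30 mm (distance of truck from where it was at the start of the episode above 0.03 m).
Of lantern1, lantern2, lantern3, lantern4 only 3 to 4 are there at a start; the rules pass over those that are not, and their reading is None.
At some moment in a run one of lantern1, lantern2, lantern3, lantern4 may be knocked a few centimetres aside while the robot is not near it.
It also fails if it takes over 210 s, if anything falls off the work surface, if the arm or the gripper's body presses on something with over 40 N, if the wrist force passes 120 N, or if a joint passes its speed limit or range.

## Robot

A 6-joint arm with a two-finger parallel gripper is mounted at the origin on the work surface. World frame = base frame: x ahead of the robot, y to its left, z up, the work surface at z = 0. Lengths are in mm, angles in rad, forces in N, time in s.
With the tool pointing down it reaches from about 300 to 775 mm from the base axis. Payload 14.6 kg.
Tool frame: the origin (TCP) lies midway between the tips of the shut fingers; the grasp point (between the pads) lies 19 mm behind it; z points along the fingers, y is the line along which they close (so a half turn about z gives the same grasp; the last joint's range is limited). The gripper opens to 94 mm and grips with 3 to 60 N. Pads are 16 mm wide; open, the fingers measure 119 mm over their backs; the gripper's body (75 mm by 177 mm) begins 78 mm behind the grasp point.
Start: joints at [-1.18, 0.3, 1.521, -0, 1.321, -0.067], TCP at [243.078, -493.358, 205.446] pointing down, gripper open.
Joint ranges: [-3.03, 3.03], [-0.79, 2.21], [0.23, 2.52], [-1.04, 4.18], [0, 3.07], [-2.55, 2.55]. Speed limits (rad/s): [2.22, 2.22, 2.57, 3.14, 3.14, 3.14].

## Interface

Orientations are given as [roll, pitch, yaw] about the fixed x, y, z axes, in that order (R = Rz(yaw) Ry(pitch) Rx(roll)).
In Python, from cell import manip gives the robot as it stands.
- The arm moves only by the shell command python3 -m creep 'ROWS' [OPENING] [FORCE]. ROWS is text: rows parted by semicolons, each of 6 numbers parted by spaces: the shift along the tool's x, y, z normalised to -1 to 1, where 1 is 4 cm, then the turn, a rotation vector about the tool's x, y, z normalised to -1 to 1, where 1 is pi rad. In form: dx dy dz ax ay az; .... A call has 1 to 20 rows; each row shifts and turns the commanded pose from where the row before left it, along the tool's axes as they then stand; what a row does not reach is not made up. A row lasts 1/8 s, in which the tool goes at most 62.5 mm and 10.7 degrees, less where a joint would pass 70% of its speed; a pose out of reach is approached as far as the arm can. A call with a number of a shift or a turn outside -1 to 1 is refused whole. A call with a gripper value outside its range is refused whole. OPENING is the closure, from 0 (fully open) to 1 (shut), set as the call begins (- or left out, the last holds). The fingers move at their own pace and stop on an object; FORCE is the grip in N (left out, the last holds). Time passes only in rows, so rows that do not move let the fingers close. It gives the time, the measured TCP pose, the force, the opening and the grip force at its end, in the units of the state.
- manip.read_state(): the state, without advancing time (a new reading comes with each control period).
- manip.camera(name): name is "scene" or "top" or "wrist"; returns a dict with "color" (384x512x3 uint8, red, green, blue), "range_z" (384x512 float32, mm along the optical axis (not along the pixel's ray), 0 where there is no reading), "camera_matrix" (3x3 intrinsics, pixels), "T" (4x4, takes a point from camera to world coordinates). Camera axes: x right, y down, z forward; pixel columns grow to the right and rows downward; lengths in mm; the calibration is good to about 2 mm. A picture is of the moment at which its call begins.
- manip.sign_off(): hands the job in; it is judged then, once.
The state is a dict: "clock": time; "joints": joint angles; "qd": joint speeds; "effort": joint torques, N m; "eef_pos": TCP position; "eef_rot": TCP orientation; "wrist_force": force on the tool from outside, world axes, zero at the start; "moment": the same for the moment, N m; "finger_gap": finger opening in mm; "finger_force": force on a finger pad.
Only numpy, scipy, OpenCV 4.12 (cv2) and the standard library are available. Lean on these libraries where they do the work, as an engineer would, in place of code of your own. Each camera call takes 0.05 s, during which the arm holds its last target. There are 200 camera calls.

## Working session

There is one attempt and no reset: what is moved stays moved. The work goes in short steps, Python scripts to look and compute and a shell command to move; the robot and the scene stay as the last step left them, time stands still between calls to the robot, and variables do not carry over. Pictures are saved under pics/ and viewed, at most 14 in all, crops included, and the job is handed in when it is done.

```bash
mkdir -p pics; ls; cat > h.py <<'E'
import numpy as np, cv2
from cell import manip
def shot(n, f=None, crop=None, s=1):
    c=manip.camera(n); np.savez('pics/'+(f or n)+'.npz',**c)
    im=c['color'][:,:,::-1]
    if crop: x0,y0,x1,y1=crop; im=im[y0:y1,x0:x1]
    if s!=1: im=cv2.resize(im,None,fx=s,fy=s,interpolation=cv2.INTER_CUBIC)
    if f: cv2.imwrite('pics/%s.png'%f,im)
    return c
def load(f): return dict(np.load('pics/'+f+'.npz'))
def cloud(c):
    h,w=c['range_z'].shape; v,u=np.mgrid[:h,:w]; K=c['camera_matrix']; z=c['range_z']
    p=np.stack([(u-K[0,2])/K[0,0]*z,(v-K[1,2])/K[1,1]*z,z],-1)
    P=p@c['T'][:3,:3].T+c['T'][:3,3]; P[z<=0]=np.nan; return P
def onz(c,u,v,z):
    K=c['camera_matrix']; d=c['T'][:3,:3]@np.array([(u-K[0,2])/K[0,0],(v-K[1,2])/K[1,1],1]); o=c['T'][:3,3]
    return o+d*(z-o[2])/d[2]
def proj(c,P):
    q=np.linalg.inv(c['T'])@np.append(P,1); q=c['camera_matrix']@q[:3]; return q[:2]/q[2]
E
python3 - <<'E'
from h import *
import cv2
a=shot('scene','s0',s=1.5);b=shot('top','t0',s=1.5)
for c in(a,b): print(c['T'].round(3),c['camera_matrix'])
print(manip.read_state())
E
```

```text
pics
[[-4.700000e-02  7.330000e-01 -6.790000e-01  1.266518e+03]
 [ 9.990000e-01  2.800000e-02 -3.900000e-02  6.430000e+00]
 [-1.000000e-02 -6.800000e-01 -7.330000e-01  8.455820e+02]
 [ 0.000000e+00  0.000000e+00  0.000000e+00  1.000000e+00]] [[349.22315029   0.         255.3791873 ]
 [  0.         349.22315029 192.0918406 ]
 [  0.           0.           1.        ]]
[[-9.000000e-03 -9.990000e-01  4.300000e-02  5.296740e+02]
 [-1.000000e+00  9.000000e-03 -3.000000e-03 -5.885000e+00]
 [ 3.000000e-03 -4.300000e-02 -9.990000e-01  1.405631e+03]
 [ 0.000000e+00  0.000000e+00  0.000000e+00  1.000000e+00]] [[484.75695235   0.         244.39749558]
 [  0.         484.75695235 184.64196824]
 [  0.           0.           1.        ]]
{'clock': 0.1, 'joints': array([-1.17960085e+00,  3.00448060e-01,  1.52152240e+00, -2.54548029e-05,
        1.32072172e+00, -6.66040850e-02]), 'qd': array([-0.00131116, -0.00127674, -0.00103461,  0.00126792, -0.00157047,
        0.00133277]), 'effort': array([ 1.87410777e-03, -5.32638073e+01, -3.53279829e+01,  7.09787942e-02,
        2.34825670e-02, -4.48585536e-05]), 'eef_pos': array([ 242.9823747 , -493.14374558,  204.92379686]), 'eef_rot': array([-3.14049393e+00, -4.85773418e-05,  4.57805847e-01]), 'wrist_force': array([0.26497118, 0.41520791, 0.39218569]), 'moment': array([-0.06584194,  0.04954998, -0.02039515]), 'finger_force': 0.0, 'finger_gap': 93.84311186266915}
```

View pics/s0.png

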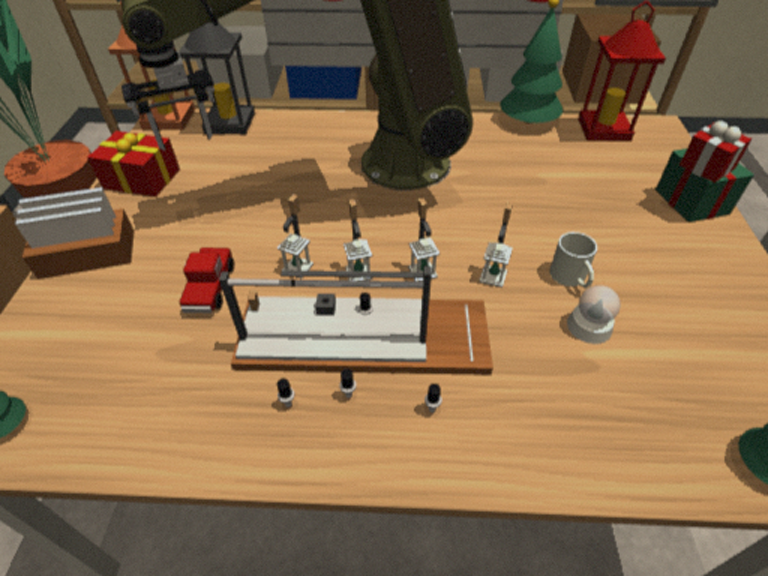

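View pics/t0.png

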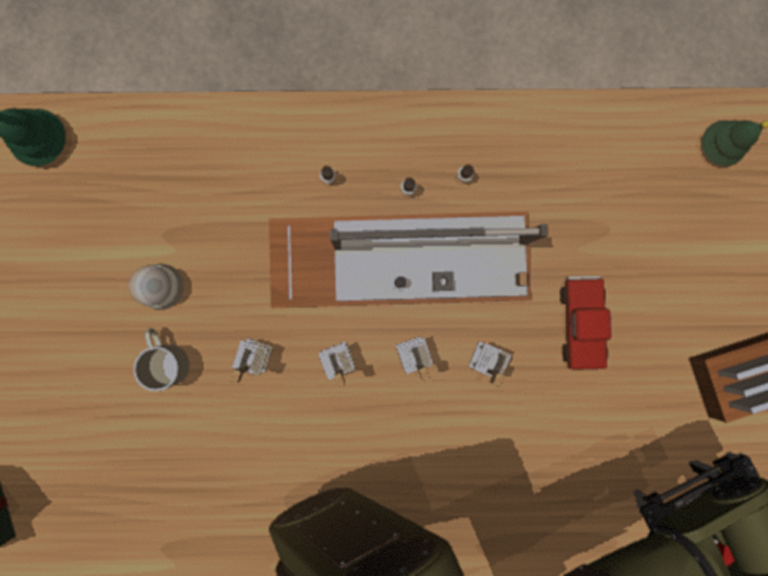

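The top view (1.5x) has four pin look-alikes: (400,283) in the rack plate, and (328,174), (408,186) and (467,173) loose on the far counter. The plate one is nearest the robot, so I choose it. Also visible are the park block (442,281), the grip post (521,280), four lanterns near (252,357), (338,360), (414,355) and (491,361), and the truck, mug and globe. Next is a close crop plus measurement.

```bash
python3 - <<'E'
from h import *
c=load('t0'); P=cloud(c)
im=cv2.resize(c['color'][130:265,140:370,::-1],None,fx=3.4,fy=3.4,interpolation=cv2.INTER_CUBIC); cv2.imwrite('pics/t0c.png',im)
print('px mm',P[188,266],'pin px',P[187:192,263:270,2].round(0))
# edges of plate: z 30..42
z=P[...,2]
def rect(m,name):
    q=P[m][:,:2].astype(np.float32); r=cv2.minAreaRect(q); print(name,len(q),np.round(r[0],1),np.round(r[1],1),round(r[2],2))
v,u=np.mgrid[:384,:512]
box=(u>170)&(u<365)&(v>135)&(v<210)
rect(box&(z>31)&(z<41),'plate'); rect(box&(z>18)&(z<41),'base')
for n,(a,b,d,e) in dict(pin=(257,277,180,197),park=(285,305,178,196),post=(340,355,178,194)).items():
    m=(u>a)&(u<b)&(v>d)&(v<e)&(z>52)
    print(n,m.sum(),P[m].mean(0).round(1),P[m].max(0).round(1),P[m].min(0).round(1))
m=box&(z>180); q=P[m]; print('rail',len(q)); 
d,_=np.linalg.eigh(np.cov(q[:,:2].T)); w=np.linalg.eigh(np.cov(q[:,:2].T))[1][:,1]; print(q.mean(0),w,np.arctan2(-w[0],w[1]),q.min(0),q.max(0))
for k,(a,b) in enumerate([(155,182),(212,238),(263,290),(313,342)]):
    m=(u>=a)&(u<=b)&(v>222)&(v<258); s=m&(z>75)&(z<110); rect(s,'roof%d'%k); print(np.nanmean(P[s],0).round(1))
    t=m&(z>150); print(' tab',t.sum(),P[t].mean(0).round(1) if t.sum() else '')
E
```

```text
px mm [576.89149142 -69.09774247  83.12050349] pin px [[77. 73. 75. 78. 78. 74. 77.]
 [77. 79. 81. 83. 82. 72. 72.]
 [67. 78. 78. 79. 73. 79. 76.]
 [54. 80. 78. 78. 83. 81. 76.]
 [42. 48. 77. 78. 77. 72. 39.]]
plate 5130 [622.9 -68.9] [168.  484.6] 1.22
base 8664 [623.8 -73.3] [170.4 496.4] 1.09
pin 52 [578.2 -70.7  76.6] [588.2 -61.2  83.4] [568.8 -80.4  54.1]
park 147 [ 579.6 -150.6   62.9] [ 596.4 -133.2   69.9] [ 562.8 -167.8   54.2]
post 58 [ 582.8 -294.5   74. ] [ 594.9 -288.2   82.9] [ 572.1 -304.2   54.2]
rail 843
[ 653.53475513 -123.01650017  209.4919853 ] [-0.02076707  0.99978434] 0.020768559961007512 [ 640.92003827 -308.12229711  183.00223249] [667.65363465  49.37236101 234.61252762]
roof0 267 [442.6 203.9] [51.9 51.1] 72.09
[443.5 200.6  83.1]
 tab 56 [421.1 209.3 178.6]
roof1 268 [434.7  46.8] [51.5 51.6] 21.24
[436.5  45.7  83.3]
 tab 49 [413.2  38.2 181. ]
roof2 257 [443.6 -96.3] [51.5 51.2] 17.41
[445.1 -95.1  83.4]
 tab 49 [ 421.7 -103.   181.8]
roof3 240 [ 431.8 -236.9] [52.2 51. ] 66.95
[ 435.  -232.6   83.7]
 tab 58 [ 410.  -226.1  178.8]
```

View pics/t0c.png

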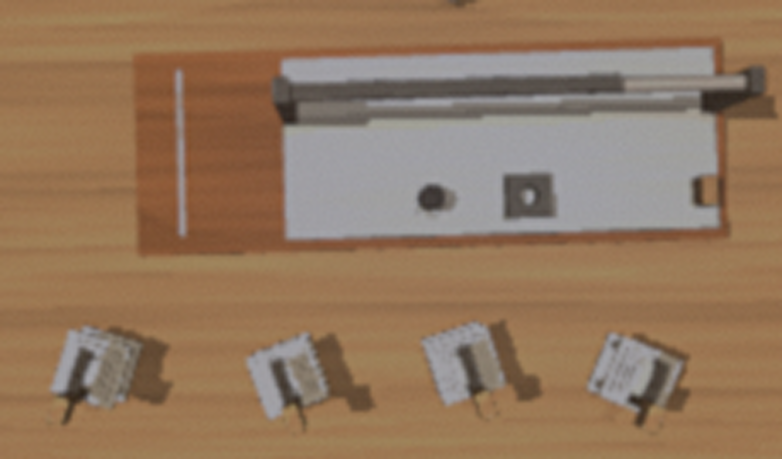

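The crop confirms the pin: a black grip at (432,198) on the plate. The park block with its hole is at (529,196), the grip post at (706,190), and the open rail part lies at the right, x 625–745. My plan is to lift the pin until only its ball end stays in the plate hole. I'll then use the pin itself to slide the rack 85 mm and push it home.

```bash
cat >> h.py <<'E'
def to(x,y,z,yaw):
    "shift still to go, tool axes, units of 40 mm; turn in units of pi"
    from scipy.spatial.transform import Rotation as R
    s=manip.read_state(); A=R.from_euler('xyz',s['eef_rot']); B=R.from_euler('xyz',[np.pi,0,yaw])
    t=(A.inv()*B).as_rotvec()/np.pi; d=(np.array([x,y,z])-s['eef_pos'])
    print('shift in present tool axes',(A.inv().apply(d)/40).round(3),'in final axes',(B.inv().apply(d)/40).round(3),'turn',t.round(4))
    print('t',round(s['clock'],2),'pos',s['eef_pos'].round(1),'rot',s['eef_rot'].round(3),'F',s['wrist_force'].round(1),'gap',round(s['finger_gap'],1))
E
python3 -m creep '0 0 -0.8 0 0 0.0465; 0 0 -0.6 0 0 0.0465; 0 0 0 0 0 0.0465; 0.78 -0.943 0 0 0 0; 0.78 -0.943 0 0 0 0; 0.78 -0.943 0 0 0 0; 0.78 -0.943 0 0 0 0; 0.78 -0.943 0 0 0 0; 0.78 -0.943 0 0 0 0; 0.78 -0.943 0 0 0 0; 0.78 -0.943 0 0 0 0; 0.78 -0.943 0 0 0 0; 0.78 -0.943 0 0 0 0; 0.78 -0.943 0 0 0 0; 0 0 0 0 0 0' 0.47 40
python3 - <<'E'
from h import *
to(578.2,-70.7,44,.02); print(manip.read_state()['joints'].round(2))
c=shot('wrist','w1',s=1.5)
print(c['T'].round(2), proj(c,np.array([578.2,-70.7,76])))
E
```

```text
clock: 1.98
eef_pos: [579.0, -69.5, 260.4]
eef_rot: [-3.141, 0.001, 0.023]
wrist_force: [0.1, -1.1, -0.3]
finger_gap: 49.8
finger_force: 0.0
shift in present tool axes [-0.013  0.033  5.411] in final axes [-0.021  0.031  5.411] turn [-0.0002  0.0005  0.0009]
t 1.98 pos [579.  -69.5 260.4] rot [-3.141e+00  1.000e-03  2.300e-02] F [ 0.1 -1.1 -0.3] gap 49.8
[-0.18  0.34  1.34  0.    1.46  1.37]
[[ 2.0000e-02 -9.7000e-01 -2.3000e-01  6.4447e+02]
 [-1.0000e+00 -2.0000e-02 -1.0000e-02 -6.8470e+01]
 [-0.0000e+00  2.3000e-01 -9.7000e-01  4.3934e+02]
 [ 0.0000e+00  0.0000e+00  0.0000e+00  1.0000e+00]] [250.04399538 174.2422045 ]
```

View pics/w1.png

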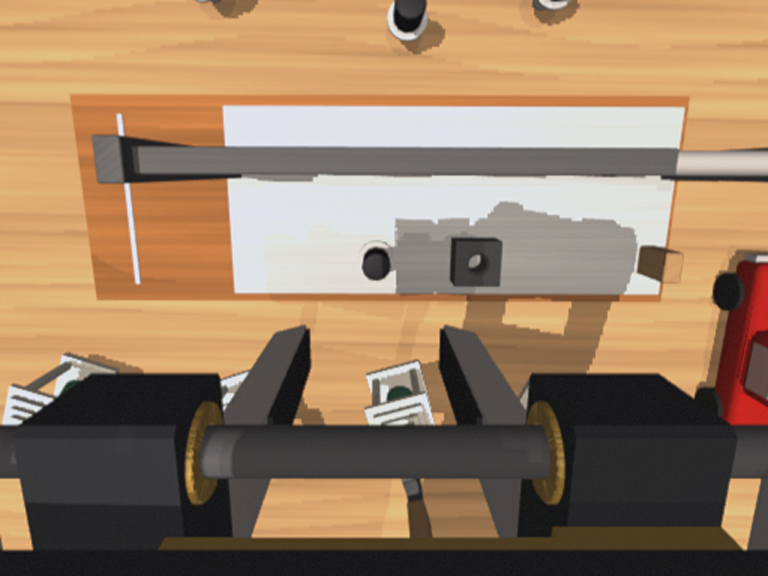

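The wrist view shows the pin top at (376,264), within 1 px of the projection of my estimate, centred between the fingers. Descending and grasping.

```bash
python3 -m creep '-0.02 0.03 1 0 0 0; 0 0 1 0 0 0; 0 0 1 0 0 0; 0 0 0.9 0 0 0; 0 0 0.7 0 0 0; 0 0 0.5 0 0 0; 0 0 0.31 0 0 0; 0 0 0 0 0 0'
python3 -m creep '0 0 0 0 0 0; 0 0 0 0 0 0; 0 0 0 0 0 0; 0 0 0 0 0 0; 0 0 0 0 0 0; 0 0 0 0 0 0' 1 45
python3 - <<'E'
from h import *
to(578.2,-70.7,44,.021)
E
```

```text
clock: 3.02
eef_pos: [576.8, -73.6, 44.7]
eef_rot: [-3.141, 0.001, 0.019]
wrist_force: [0.0, -0.1, -0.5]
finger_gap: 50.0
finger_force: 0.0
clock: 3.78
eef_pos: [577.6, -72.4, 45.5]
eef_rot: [-3.141, -0.001, 0.02]
wrist_force: [-0.1, 5.3, 3.7]
finger_gap: 20.9
finger_force: 44.9
shift in present tool axes [ 0.017 -0.043  0.038] in final axes [ 0.017 -0.043  0.038] turn [-0.0002 -0.0002 -0.0004]
t 3.77 pos [577.6 -72.4  45.5] rot [-3.141e+00 -1.000e-03  2.000e-02] F [-0.1  5.3  3.7] gap 20.9
```

```bash
python3 -m creep '0 -0.03 -0.1 0 0 0; 0 0 -0.15 0 0 0; 0 0 -0.2 0 0 0; 0 0 -0.175 0 0 0; 0 0 0 0 0 0; 0 0 0 0 0 0'
python3 - <<'E'
from h import *
to(578.2,-70.7,44,.021)
c=shot('scene','s2')
cv2.imwrite('pics/s2.png',cv2.resize(c['color'][150:260,180:330,::-1],None,fx=5,fy=5,interpolation=cv2.INTER_CUBIC))
E
```

```text
clock: 4.53
eef_pos: [577.3, -71.9, 70.0]
eef_rot: [3.141, -0.0, 0.02]
wrist_force: [1.1, -0.2, -0.8]
finger_gap: 21.2
finger_force: 44.9
shift in present tool axes [ 0.024 -0.029  0.65 ] in final axes [ 0.024 -0.029  0.65 ] turn [ 0.     -0.     -0.0005]
t 4.53 pos [577.3 -71.9  70. ] rot [ 3.141 -0.     0.02 ] F [ 1.1 -0.2 -0.8] gap 21.2
```

View pics/s2.png

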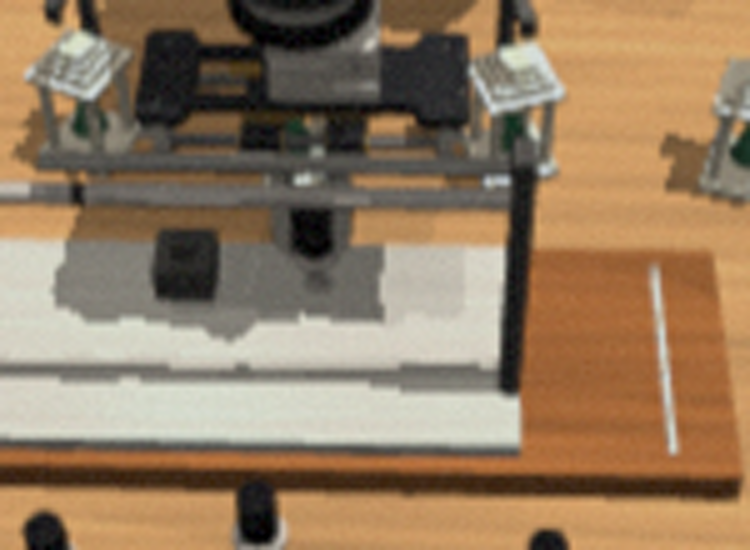

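The pin is raised, its shank entering the plate at (316,280), and the hand is clear of the rail. Sliding the rack by the pin.

```bash
python3 -m creep '0 -0.2 0 0 0 0; 0 -0.3 0 0 0 0; 0 0 0 0 0 0; 0 0 0 0 0 0'
python3 - <<'E'
from h import *
to(577.3,-71.9,70,.021)
P=cloud(shot('top','t2'));c=load('t2');
v,u=np.mgrid[:384,:512];z=P[...,2]; m=(u>330)&(u<360)&(v>175)&(v<196)&(z>56)&(z<95); print('post',m.sum(),P[m].mean(0).round(1))
E
```

```text
clock: 5.08
eef_pos: [576.9, -51.6, 69.9]
eef_rot: [-3.141, 0.0, 0.02]
wrist_force: [0.2, -0.2, -1.1]
finger_gap: 21.2
finger_force: 45.0
shift in present tool axes [ 0.001  0.507 -0.002] in final axes [ 0.001  0.507 -0.001] turn [-0.0001  0.0001 -0.0004]
t 5.08 pos [576.9 -51.6  69.9] rot [-3.141  0.     0.02 ] F [ 0.2 -0.2 -1.1] gap 21.2
post 53 [ 581.6 -274.8   74. ]
```

```bash
python3 -m creep '0 -0.3 0 0 0 0; 0 -0.4 0 0 0 0; 0 -0.4 0 0 0 0; 0 -0.3 0 0 0 0; 0 -0.225 0 0 0 0; 0 0 0 0 0 0; 0 0 0 0 0 0'
python3 - <<'E'
from h import *
to(577.3-85*.0208,-71.9+85,70,.021)
P=cloud(shot('top','t3'));
v,u=np.mgrid[:384,:512];z=P[...,2]; m=(u>305)&(u<345)&(v>175)&(v<196)&(z>56)&(z<95); print('post',m.sum(),P[m].mean(0).round(1))
E
```

```text
clock: 6.0
eef_pos: [575.6, 13.3, 70.0]
eef_rot: [-3.141, 0.0, 0.019]
wrist_force: [0.2, 0.2, -1.0]
finger_gap: 21.0
finger_force: 45.0
shift in present tool axes [-0.003  0.004  0.001] in final axes [-0.003  0.004  0.001] turn [-0.0001  0.     -0.0005]
t 6.0 pos [575.6  13.3  70. ] rot [-3.141  0.     0.019] F [ 0.2  0.2 -1. ] gap 21.0
post 53 [ 581.1 -211.1   75.6]
```

```bash
python3 -m creep '0 0 0.1 0 0 0; 0 0 0.1 0 0 0; 0 0 0.05 0 0 0; 0 0 0 0 0 0; 0 0 0 0 0 0'
python3 - <<'E'
from h import *
to(577.3-85*.0208,-71.9+85,44.5,.021)
E
```

```text
clock: 6.68
eef_pos: [575.6, 13.3, 59.9]
eef_rot: [-3.141, 0.0, 0.02]
wrist_force: [1.1, 2.1, -1.7]
finger_gap: 21.7
finger_force: 45.0
shift in present tool axes [-0.001  0.004  0.386] in final axes [-0.001  0.004  0.386] turn [-0.0001  0.0001 -0.0004]
t 6.67 pos [575.6  13.3  59.9] rot [-3.141  0.     0.02 ] F [ 1.1  2.1 -1.7] gap 21.7
```

The ball end went 10 mm down with no resistance, so it is in the display hole. Pushing home.

```bash
python3 -m creep '0 0 0.1 0 0 0; 0 0 0.1 0 0 0; 0 0 0.1 0 0 0; 0 0 0.09 0 0 0; 0 0 0.03 0 0 0; 0 0 0 0 0 0'
python3 - <<'E'
from h import *
to(577.3-85*.0208,-71.9+85,44.5,.021)
E
```

```text
clock: 7.42
eef_pos: [575.9, 13.3, 45.4]
eef_rot: [3.142, -0.001, 0.02]
wrist_force: [-13.4, 2.8, 28.5]
finger_gap: 21.3
finger_force: 45.0
shift in present tool axes [-0.009  0.004  0.022] in final axes [-0.009  0.004  0.022] turn [ 0.     -0.0003 -0.0004]
t 7.42 pos [575.9  13.3  45.4] rot [ 3.142e+00 -1.000e-03  2.000e-02] F [-13.4   2.8  28.5] gap 21.3
```

```bash
python3 -m creep '0 0 -0.03 0 0 0; 0 0 0 0 0 0; 0 0 0 0 0 0; 0 0 0 0 0 0' 0.5
python3 -m creep '0 0 -0.4 0 0 0; 0 0 -1 0 0 0; 0 0 -1 0 0 0; 0 0 -1 0 0 0; 0 0 -1 0 0 0; 0 0 -0.8 0 0 0; 0 0 0 0 0 0'
python3 - <<'E'
from h import *
c=shot('wrist','w3',s=1.5)
P=cloud(c); m=(P[...,2]>50)&(P[...,2]<90)&(abs(P[...,0]-576)<16)&(abs(P[...,1]-13)<16)
q=P[m]; print(len(q),np.median(q,0)); t=q[q[:,2]>70]; print('pin top',t.mean(0),np.percentile(t[:,2],[10,50,90]))
t=shot('top','t3b'); P=cloud(t);v,u=np.mgrid[:384,:512];z=P[...,2]
for k,(a,b) in enumerate([(155,182),(212,238),(263,290),(313,342)]):
    s=(u>=a-8)&(u<=b+8)&(v>222)&(v<258)&(z>75)&(z<110)
    r=cv2.minAreaRect(P[s][:,:2].astype(np.float32)); print(k,s.sum(),np.round(r[0],1),np.round(r[1],1),round(r[2],1))
to(577.3-85*.0208,-71.9+85,44.5,.021)
E
```

```text
clock: 7.92
eef_pos: [575.5, 13.1, 44.2]
eef_rot: [3.142, 0.0, 0.019]
wrist_force: [0.1, 0.0, -1.0]
finger_gap: 47.2
finger_force: 0.0
clock: 8.8
eef_pos: [576.3, 13.1, 256.0]
eef_rot: [3.141, -0.005, 0.02]
wrist_force: [0.4, 0.0, -0.2]
finger_gap: 47.3
finger_force: 0.0
336 [574.42331426  12.68772394  75.50727855]
pin top [573.13444536  12.33287208  75.57014592] [74.48161115 75.6546851  76.66166696]
0 257 [442.9 204.1] [52.1 52.2] 71.5
1 0 [0. 0.] [0. 0.] 0.0
2 253 [443.9 -96.2] [50.7 51.1] 18.0
3 245 [ 431.9 -237.4] [52.3 51.2] 67.4
shift in present tool axes [3.000e-03 1.000e-03 5.201e+00] in final axes [3.000e-03 1.000e-03 5.201e+00] turn [-0.     -0.     -0.0005]
t 8.9 pos [575.4  13.2 252.5] rot [-3.142 -0.     0.02 ] F [-0.5  0.   0. ] gap 46.9
```

View pics/w3.png

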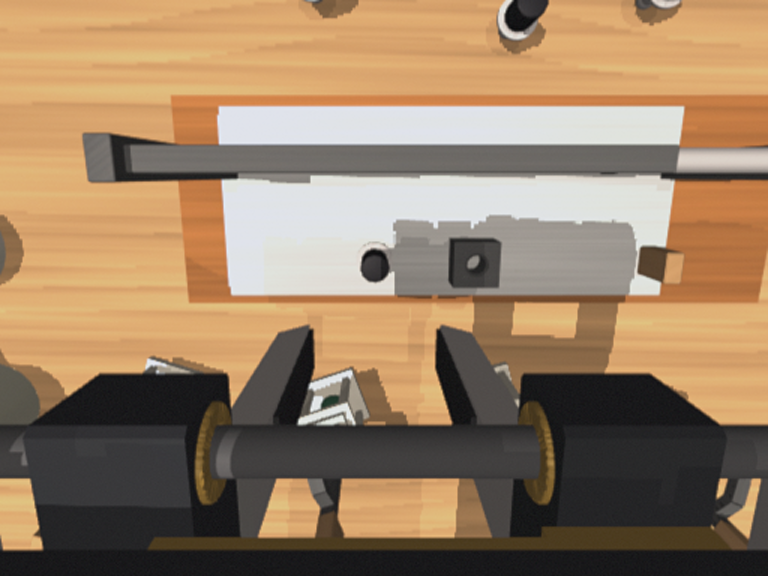

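The wrist view shows the pin home (top at z≈75.6, (376,264)), the plate's +y edge over the white line, and the guard's free end at (678,160). Now I'll work out the rail's position and the way to the first lantern.

```bash
python3 - <<'E'
from h import *
c=load('t0'); print('guard end t0',onz(c,323.2,154.1,216).round(1),'+85 y')
w=load('w3'); print('guard end wrist',onz(w,678/1.5,160/1.5,216).round(1), 'rail there',onz(w,700/1.5,161/1.5,196).round(1),'socket',onz(w,475/1.5,262/1.5,62).round(1),'far guard end',onz(w,130/1.5,158/1.5,216).round(1))
P=cloud(w); m=(P[...,2]>205)&(P[...,2]<225)&(P[...,0]>640); q=P[m]; print(q.mean(0).round(1),q[:,1].min().round(1),q[:,1].max().round(1),np.polyfit(q[:,1],q[:,0],1))
P=cloud(load('t3b')); z=P[...,2]; m=(z>200)&(P[...,0]>630)&(P[...,0]<690)&(abs(P[...,1])<330); q=P[m]; print('t3b',q.mean(0).round(1),q[:,1].min(),q[:,1].max(),np.polyfit(q[:,1],q[:,0],1))
m=(z>182)&(z<204)&(P[...,0]>640)&(P[...,0]<670)&(P[...,1]<-150)&(P[...,1]>-300); q=P[m];print(q.mean(0).round(1),q[:,1].min(),q[:,1].max())
to(412.3,38.1,210,.370)
E
```

```text
guard end t0 [ 654.4 -204.7  216. ] +85 y
guard end wrist [ 649.3 -117.9  216. ] rail there [ 649.9 -140.4  196. ] socket [576.1 -65.6  62. ] far guard end [645.3 119.7 216. ]
[648.    7.6 215.9] -118.2 135.0 [-1.67731207e-02  6.48089077e+02]
t3b [652.2 -11.7 216.4] -226.55188252925495 132.61148386012724 [-1.70145929e-02  6.52003388e+02]
[ 654.7 -186.2  196.4] -226.55188252925495 -150.0535160200103
shift in present tool axes [-4.065 -0.703  1.063] in final axes [-3.576 -2.056  1.063] turn [ 0.     -0.     -0.1116]
t 8.9 pos [575.4  13.2 252.5] rot [-3.142 -0.     0.02 ] F [-0.5  0.   0. ] gap 46.9
```

```bash
python3 -m creep '0 0 0 0 0 -0.0372; 0 0 0 0 0 -0.0372; 0 0 0 0 0 -0.0372; -0.715 -0.411 0 0 0 0; -0.715 -0.411 0 0 0 0; -0.715 -0.411 0 0 0 0; -0.715 -0.411 0.2 0 0 0; -0.716 -0.412 0.4 0 0 0; 0 0 0.46 0 0 0; 0 0 0 0 0 0'
python3 - <<'E'
from h import *
to(412.3,38.1,150,.370)
c=shot('wrist','w4',s=1.5); P=cloud(c)
m=(abs(P[...,2]-165)<24)&(abs(P[...,0]-412)<30)&(abs(P[...,1]-38)<22); q=P[m]; print(len(q),q.mean(0).round(1)); t=q[q[:,2]>180]; print(len(t),t.mean(0).round(1)); to(412.3,38.1,150,.370)
for p in ((412.3,38.1,184),): print(1.5*proj(c,np.array(p)))
E
```

```text
clock: 10.15
eef_pos: [411.6, 38.1, 208.8]
eef_rot: [-3.141, 0.003, 0.37]
wrist_force: [0.6, -0.3, 0.8]
finger_gap: 46.5
finger_force: 0.0
shift in present tool axes [0.021 0.008 1.47 ] in final axes [0.016 0.006 1.47 ] turn [-0.0003  0.0009  0.0001]
t 10.15 pos [411.6  38.1 208.8] rot [-3.141e+00  3.000e-03  3.700e-01] F [ 0.6 -0.3  0.8] gap 46.5
1103 [417.2  42.4 167. ]
546 [408.6  39.2 183.6]
shift in present tool axes [4.000e-03 1.000e-03 1.492e+00] in final axes [ 0.002 -0.     1.492] turn [-0.0002  0.0005  0.0001]
t 10.2 pos [412.2  38.1 209.7] rot [-3.141e+00  2.000e-03  3.700e-01] F [-0.1  0.6  0.8] gap 47.0
[374.51476591 323.54978405]
```

View pics/w4.png

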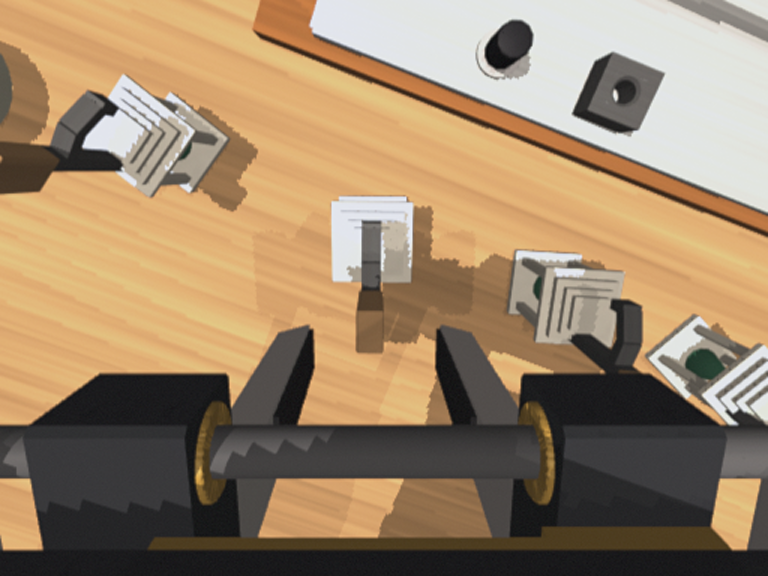

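The wrist view shows lantern1's tab at (370,325), square to the fingers and centred between them. Grasping it.

```bash
python3 -m creep '-0.02 0 0.7 0 0 0; 0 0 0.5 0 0 0; 0 0 0.29 0 0 0; 0 0 0 0 0 0'
python3 -m creep '0 0 0 0 0 0; 0 0 0 0 0 0; 0 0 0 0 0 0; 0 0 0 0 0 0; 0 0 0 0 0 0; 0 0 0 0 0 0' 1 30
python3 -m creep '0 0 -0.3 0 0 0; 0 0 -0.6 0 0 0; 0 0 -0.8 0 0 0; 0 0 -0.55 0 0 0; 0 0 0 0 0 0.0372; 0 0 0 0 0 0.0372; 0 0 0 0 0 0.0372; 0 0 0 0 0 0'
python3 - <<'E'
from h import *
to(526,-168,240,.0195); to(629.5,-168,240,.0195)
E
```

```text
clock: 10.7
eef_pos: [411.8, 37.7, 150.3]
eef_rot: [-3.141, 0.001, 0.37]
wrist_force: [0.6, 0.6, -0.8]
finger_gap: 47.4
finger_force: 0.0
clock: 11.45
eef_pos: [411.7, 37.8, 150.4]
eef_rot: [-3.142, 0.0, 0.37]
wrist_force: [-0.3, 0.5, -1.1]
finger_gap: 12.0
finger_force: 30.0
clock: 12.45
eef_pos: [411.8, 37.8, 241.1]
eef_rot: [-3.142, -0.001, 0.02]
wrist_force: [0.1, 0.6, -1.6]
finger_gap: 12.0
finger_force: 30.0
shift in present tool axes [2.75  5.202 0.029] in final axes [2.754 5.2   0.027] turn [-0.     -0.0002  0.0002]
t 12.45 pos [411.8  37.8 241.1] rot [-3.142e+00 -1.000e-03  2.000e-02] F [ 0.1  0.6 -1.6] gap 12.0
shift in present tool axes [5.337 5.254 0.031] in final axes [5.341 5.25  0.027] turn [-0.     -0.0002  0.0002]
t 12.45 pos [411.8  37.8 241.1] rot [-3.142e+00 -1.000e-03  2.000e-02] F [ 0.1  0.6 -1.6] gap 12.0
```

```bash
python3 -m creep '0.4 0 0 0 0 0; 0.8 0 0 0 0 0; 0.8 0 0 0 0 0; 0.75 0.2 0 0 0 0; 0 0.7 0 0 0 0; 0 0.9 0 0 0 0; 0 0.9 0 0 0 0; 0 0.9 0 0 0 0; 0 0.9 0 0 0 0; 0 0.7 0 0 0 0; 0 0 0 0 0 0; 0 0 0 0 0 0'
python3 - <<'E'
from h import *
to(629.5,-168,240,.0195)
c=shot('wrist','w5',s=1.5); P=cloud(c)
m=(abs(P[...,2]-216)<6)&(abs(P[...,0]-650)<15)&(P[...,1]>-150)&(P[...,1]<0); print('guard',np.polyfit(P[m][:,1],P[m][:,0],1),P[m][:,1].min(),P[m][:,2].mean())
m=(abs(P[...,2]-195)<6)&(abs(P[...,0]-650)<15)&(P[...,1]>-205)&(P[...,1]<-125); print('rail',P[m].mean(0),P[m][:,1].min())
E
```

```text
clock: 13.95
eef_pos: [525.8, -167.5, 240.6]
eef_rot: [-3.141, 0.0, 0.021]
wrist_force: [-0.1, -0.4, -1.4]
finger_gap: 12.3
finger_force: 30.0
shift in present tool axes [2.591 0.067 0.015] in final axes [2.591 0.063 0.015] turn [-0.0001  0.      0.0005]
t 13.95 pos [ 525.8 -167.5  240.6] rot [-3.141  0.     0.021] F [-0.1 -0.4 -1.4] gap 12.3
guard [-2.28392129e-02  6.45758706e+02] -118.5156491972263 215.47391795320414
rail [ 650.12600785 -165.03941456  194.3106057 ] -204.99579379213392
```

View pics/w5.png

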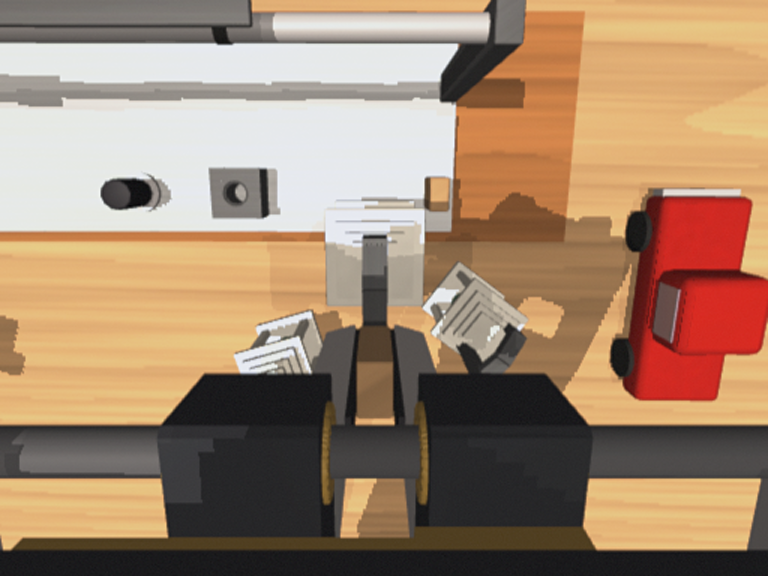

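The lantern hangs level in the grip, in line with the open rail part (275–490, 27). Moving it over the rail and lowering.

```bash
python3 -m creep '0.4 0.03 0 0 0 0; 0.6 0 0 0 0 0; 0.6 0 0 0 0 0; 0.6 0 0 0 0 0; 0.39 0 0 0 0 0; 0 0 0 0 0 0; 0 0 0 0 0 0; 0 0 0.2 0 0 0; 0 0 0.2 0 0 0; 0 0 0.1 0 0 0; 0 0 0 0 0 0; 0 0 0 0 0 0'
python3 - <<'E'
from h import *
to(629.3,-168,210.4,.0195)
E
```

```text
clock: 15.5
eef_pos: [629.5, -167.2, 220.7]
eef_rot: [3.141, -0.0, 0.02]
wrist_force: [-0.8, 1.2, -1.2]
finger_gap: 12.0
finger_force: 30.0
shift in present tool axes [-0.006  0.019  0.258] in final axes [-0.006  0.019  0.258] turn [ 0.     -0.0001  0.    ]
t 15.5 pos [ 629.5 -167.2  220.7] rot [ 3.141 -0.     0.02 ] F [-0.8  1.2 -1.2] gap 12.0
```

```bash
python3 -m creep '0 0 0.12 0 0 0; 0 0 0.11 0 0 0; 0 0 0 0 0 0; 0 0 0 0 0 0'
python3 - <<'E'
from h import *
to(629.3-.02*258,90,211.4,.0195)
E
```

```text
clock: 16.0
eef_pos: [629.4, -167.2, 211.2]
eef_rot: [-3.142, 0.0, 0.02]
wrist_force: [-0.5, 0.1, -1.8]
finger_gap: 11.8
finger_force: 30.0
shift in present tool axes [-6.000e-03 -6.431e+00 -4.000e-03] in final axes [-6.000e-03 -6.431e+00 -5.000e-03] turn [-0.      0.0001  0.    ]
t 16.0 pos [ 629.4 -167.2  211.2] rot [-3.142  0.     0.02 ] F [-0.5  0.1 -1.8] gap 11.8
```

```bash
python3 -m creep '0 -0.3 0 0 0 0; 0 -0.5 0 0 0 0; 0 -0.5 0 0 0 0; 0 -0.5 0 0 0 0; 0 -0.4 0 0 0 0; 0 0 0 0 0 0'
python3 -m creep '0 -0.4 0 0 0 0; 0 -0.5 0 0 0 0; 0 -0.6 0 0 0 0; 0 -0.6 0 0 0 0; 0 -0.6 0 0 0 0; 0 -0.6 0 0 0 0; 0 -0.5 0 0 0 0; 0 -0.3 0 0 0 0; 0 -0.13 0 0 0 0; 0 0 0 0 0 0; 0 0 0 0 0 0'
python3 - <<'E'
from h import *
to(629.3-.02*258,90,211.4,.0195)
E
```

```text
clock: 16.75
eef_pos: [627.8, -77.9, 211.4]
eef_rot: [-3.142, -0.0, 0.021]
wrist_force: [-0.8, -0.9, -1.9]
finger_gap: 11.6
finger_force: 30.0
clock: 18.12
eef_pos: [624.5, 89.4, 211.2]
eef_rot: [3.141, -0.0, 0.019]
wrist_force: [-0.2, -0.1, -0.7]
finger_gap: 11.9
finger_force: 30.0
shift in present tool axes [-0.008 -0.016 -0.004] in final axes [-0.008 -0.016 -0.004] turn [ 0.     -0.     -0.0002]
t 18.12 pos [624.5  89.4 211.2] rot [ 3.141 -0.     0.019] F [-0.2 -0.1 -0.7] gap 11.9
```

```bash
python3 -m creep '0 0 0.04 0 0 0; 0 0 0 0 0 0'
python3 -m creep '0 0 0 0 0 0; 0 0 0 0 0 0; 0 0 0 0 0 0' 0.64
python3 -m creep '0 0 -0.4 0 0 0; 0 0 -0.8 0 0 0; 0 0 -0.5 0 0 0; -0.6 0 0 0 0 0; -0.6 0 0 0 0 0; -0.6 0 0 0 0 0; -0.6 0 0 0 0 0; 0 0 0 0 0 0; 0 0 0 0 0 0'
cat > ln.py <<'E'
from h import *
def lanterns(f):
    P=cloud(shot('top',f)); z=P[...,2]; m=((z>75)&(z<110)&(P[...,0]>380)&(P[...,0]<490)&(abs(P[...,1])<290)).astype(np.uint8)
    n,L,st,_=cv2.connectedComponentsWithStats(m)
    for i in range(1,n):
        if st[i,4]<120: continue
        r=cv2.minAreaRect(P[L==i][:,:2].astype(np.float32)); a=r[2]-90 if r[2]>45 else r[2]; y=np.radians(a)
        t=(np.hypot(P[...,0]-r[0][0]+24*np.cos(y),P[...,1]-r[0][1]+24*np.sin(y))<22)&(z>160)
        print('lantern n',st[i,4],'c',np.round(r[0],1),'size',np.round(r[1],1),'yaw deg',round(a,1),'rad',round(y,3),'tab',round(r[0][0]-24*np.cos(y),1),round(r[0][1]-24*np.sin(y),1),'tab depth',P[t].mean(0).round(1) if t.any() else '')
    h=(z>225)&(z<262)&(P[...,0]>595)&(P[...,0]<650)&(abs(P[...,1])<220); n,L,st,_=cv2.connectedComponentsWithStats(h.astype(np.uint8))
    for i in range(1,n):
        if st[i,4]>12: print('hung tab',st[i,4],P[L==i].mean(0).round(1))
E
python3 - <<'E'
from ln import *
lanterns('t6'); to(420.8,-103.5,215,.307)
E
```

```text
clock: 18.38
eef_pos: [624.8, 89.5, 210.3]
eef_rot: [3.141, -0.001, 0.019]
wrist_force: [0.3, -0.8, 2.9]
finger_gap: 11.7
finger_force: 30.0
clock: 18.75
eef_pos: [624.4, 90.0, 209.5]
eef_rot: [-3.142, 0.0, 0.02]
wrist_force: [-0.4, -0.3, -0.8]
finger_gap: 33.6
finger_force: 0.0
clock: 19.88
eef_pos: [529.1, 88.1, 278.4]
eef_rot: [-3.142, -0.001, 0.02]
wrist_force: [0.0, 0.3, 0.2]
finger_gap: 33.9
finger_force: 0.0
lantern n 268 c [443.8 -96.3] size [51.1 51.1] yaw deg 17.8 rad 0.311 tab 420.9 -103.7 tab depth [ 421.4 -103.2  182.4]
hung tab 19 [645.  127.5 227.5]
hung tab 50 [623.6  87.8 242.4]
shift in present tool axes [-2.801  4.735  1.573] in final axes [-4.028  3.747  1.574] turn [ 0.     -0.0002 -0.0915]
t 19.93 pos [529.1  88.1 278. ] rot [-3.142 -0.     0.019] F [ 0.2 -0.4  0.2] gap 33.8
```

```bash
python3 - <<'E'
from h import *
c=load('t6'); cv2.imwrite('pics/t6c.png',cv2.resize(c['color'][120:290,100:400,::-1],None,fx=2.6,fy=2.6,interpolation=cv2.INTER_CUBIC))
P=cloud(c); z=P[...,2]; m=(z>60)&(z<120)&(P[...,0]>330)&(P[...,0]<520)&(P[...,1]<-150)&(P[...,1]>-330); n,L,st,_=cv2.connectedComponentsWithStats(m.astype(np.uint8))
for i in range(1,n): print(st[i],P[L==i].mean(0).round(1))
E
```

```text
[318 209  21  21 216] [ 492.5 -236.1   83.8]
[336 216   8  12  38] [ 482.8 -269.2   79.5]
```

View pics/t6c.png

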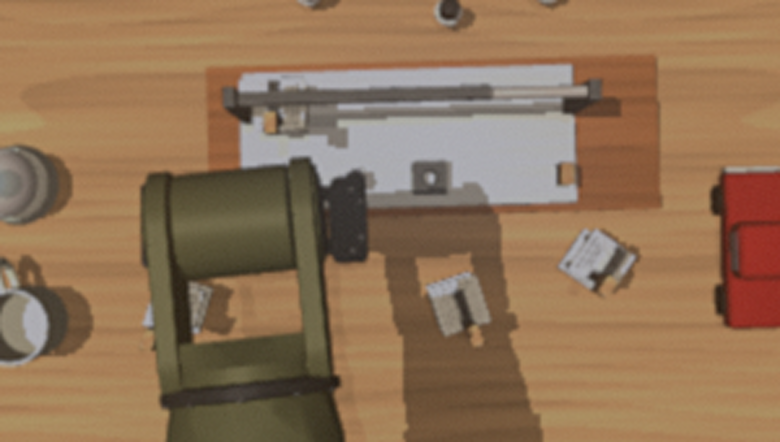

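lantern4 (right) has been knocked to about (490,-237) and is still upright at crop (597,258). lantern1 hangs at (290,105) and lantern3 stands at (460,303). I'll take the knocked one next and remeasure it.

```bash
sed -i "s/<490)&(abs(P\[...,1\])<290)/<545)\&(abs(P[...,1])<300)\&~((abs(P[...,0]-576)<22))/" ln.py; python3 - <<'E'
from ln import *
lanterns('t7')
E
```

```text
lantern n 192 c [ 492.4 -238. ] size [32.2 52. ] yaw deg -35.3 rad -0.615 tab 472.8 -224.2 tab depth [ 467.2 -231.   181. ]
lantern n 254 c [443.5 -96.4] size [52.  51.1] yaw deg 17.9 rad 0.312 tab 420.7 -103.8 tab depth [ 421.5 -103.1  182.6]
hung tab 14 [644.9 127.1 227.8]
hung tab 48 [624.   87.9 242.9]
```

```bash
python3 - <<'E'
from h import *
P=cloud(load('t7')); z=P[...,2]; reg=(P[...,0]>420)&(P[...,0]<545)&(P[...,1]<-150)&(P[...,1]>-330)
for lo,hi in((75,100),(70,105)):
    m=reg&(z>lo)&(z<hi); r=cv2.minAreaRect(P[m][:,:2].astype(np.float32)); print(m.sum(),np.round(r[0],1),np.round(r[1],1),round(r[2],1))
t=reg&(z>172); q=P[t];print('tab',len(q),q.mean(0).round(1)); t=reg&(z>125)&(z<160); print('hook',P[t].mean(0).round(1))
to(467,-230,215,-.6)
E
```

```text
226 [ 486.1 -246.1] [51.7 52.1] 53.3
248 [ 486.6 -246.2] [52.1 52. ] 54.6
tab 45 [ 466.9 -231.7  184.1]
hook [ 486.5 -245.   142.8]
shift in present tool axes [-1.705  7.92   1.567] in final axes [3.21  7.438 1.567] turn [-0.      0.      0.1972]
t 19.98 pos [529.   88.1 277.7] rot [-3.142  0.     0.019] F [-0.4  0.9 -0.7] gap 34.0
```

```bash
python3 -m creep '0 0 0 0 0 0.0516; 0 0 0 0 0 0.0516; 0 0 0 0 0 0.0516; 0 0 0 0 0 0.0515; 0.431 0.923 0 0 0 0; 0.431 0.923 0 0 0 0; 0.431 0.923 0 0 0 0; 0.431 0.923 0 0 0 0; 0.431 0.923 0 0 0 0; 0.431 0.923 0 0 0 0; 0.431 0.923 0 0 0 0; 0.431 0.923 0 0 0 0; 0 0 0.7 0 0 0; 0 0 0.7 0 0 0; 0 0 0.3 0 0 0; 0 0 0 0 0 0' 0.5
python3 - <<'E'
from h import *
to(467,-232,150,-.628)
c=shot('wrist','w8',s=1.5)
for i in range(2): print(1.5*proj(c,np.array((467,-232,184.))))
E
```

```text
clock: 21.98
eef_pos: [466.4, -231.9, 209.4]
eef_rot: [3.141, 0.001, -0.628]
wrist_force: [0.5, 0.0, -0.3]
finger_gap: 47.2
finger_force: 0.0
shift in present tool axes [ 0.013 -0.007  1.485] in final axes [ 0.012 -0.007  1.485] turn [ 0.      0.0003 -0.0001]
t 21.98 pos [ 466.4 -231.9  209.4] rot [ 3.141e+00  1.000e-03 -6.280e-01] F [ 0.5  0.  -0.3] gap 47.2
[370.78915776 325.10083973]
[370.78915776 325.10083973]
```

View pics/w8.png

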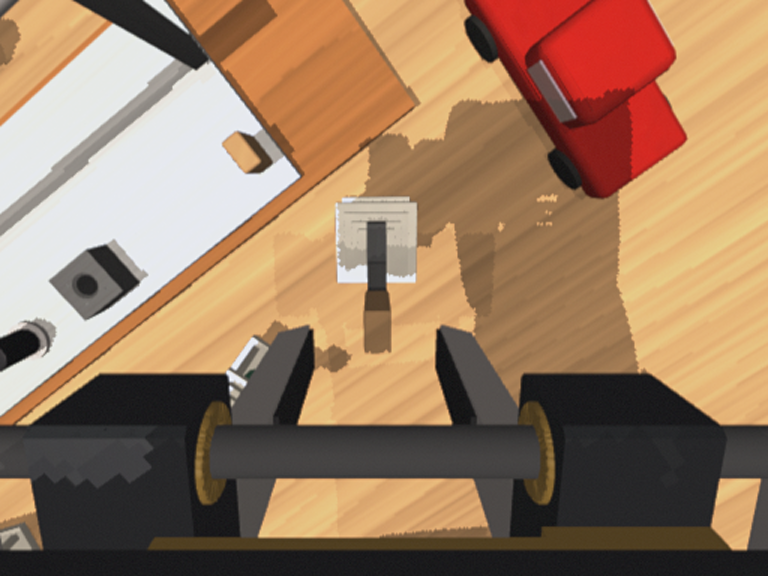

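lantern4 is squared to the hand, tab at (377,325). Grasping, lifting and turning it in line with the rail.

```bash
python3 -m creep '0.01 0 0.7 0 0 0; 0 0 0.5 0 0 0; 0 0 0.28 0 0 0; 0 0 0 0 0 0'
python3 -m creep '0 0 0 0 0 0; 0 0 0 0 0 0; 0 0 0 0 0 0; 0 0 0 0 0 0; 0 0 0 0 0 0; 0 0 0 0 0 0' 1 30
python3 -m creep '0 0 -0.3 0 0 0; 0 0 -0.6 0 0 0; 0 0 -0.8 0 0 0; 0 0 -0.55 0 0 0; 0 0 0 0 0 -0.0515; 0 0 0 0 0 -0.0515; 0 0 0 0 0 -0.0515; 0 0 0 0 0 -0.0516; 0 0 0 0 0 0; 0 0 0 0 0 0'
python3 - <<'E'
from h import *
to(526,-167,240,.0195); to(629.3,-167,240,.0195)
E
```

```text
clock: 22.52
eef_pos: [466.8, -232.2, 150.8]
eef_rot: [-3.142, -0.0, -0.629]
wrist_force: [-0.3, 1.0, -0.0]
finger_gap: 47.1
finger_force: 0.0
clock: 23.28
eef_pos: [466.7, -232.1, 150.5]
eef_rot: [-3.142, -0.0, -0.629]
wrist_force: [-0.4, 0.0, 0.8]
finger_gap: 11.8
finger_force: 30.0
clock: 24.52
eef_pos: [466.7, -232.2, 240.7]
eef_rot: [3.141, -0.0, 0.015]
wrist_force: [-0.1, -0.8, -1.2]
finger_gap: 11.9
finger_force: 30.0
shift in present tool axes [ 1.508 -1.606  0.019] in final axes [ 1.515 -1.6    0.019] turn [ 0.     -0.0001 -0.0013]
t 24.52 pos [ 466.7 -232.2  240.7] rot [ 3.141 -0.     0.015] F [-0.1 -0.8 -1.2] gap 11.9
shift in present tool axes [ 4.09  -1.567  0.019] in final axes [ 4.097 -1.55   0.019] turn [ 0.     -0.0001 -0.0013]
t 24.52 pos [ 466.7 -232.2  240.7] rot [ 3.141 -0.     0.015] F [-0.1 -0.8 -1.2] gap 11.9
```

```bash
python3 -m creep '0.3 -0.3 0 0 0 -0.0013; 0.5 -0.6 0 0 0 0; 0.6 -0.5 0 0 0 0; 0.6 -0.15 0 0 0 0; 0.6 0 0 0 0 0; 0.6 0 0 0 0 0; 0.5 0 0 0 0 0; 0.39 0 0 0 0 0; 0 0 0 0 0 0; 0 0 0.3 0 0 0; 0 0 0.2 0 0 0; 0 0 0 0 0 0; 0 0 0 0 0 0'
python3 - <<'E'
from h import *
to(629.3,-167,211.3,.0195)
E
```

```text
clock: 26.15
eef_pos: [628.8, -166.6, 220.8]
eef_rot: [3.141, -0.0, 0.023]
wrist_force: [-0.4, -0.5, -1.9]
finger_gap: 11.9
finger_force: 30.0
shift in present tool axes [0.012 0.011 0.237] in final axes [0.013 0.011 0.237] turn [ 0.0001 -0.0001  0.001 ]
t 26.15 pos [ 628.8 -166.6  220.8] rot [ 3.141 -0.     0.023] F [-0.4 -0.5 -1.9] gap 11.9
```

```bash
python3 -m creep '0.012 0 0.12 0 0 0.001; 0 0 0.115 0 0 0; 0 0 0 0 0 0; 0 0 0 0 0 0'
python3 -m creep '0 -0.3 0 0 0 0; 0 -0.5 0 0 0 0; 0 -0.5 0 0 0 0; 0 -0.5 0 0 0 0; 0 -0.4 0 0 0 0; 0 -0.5 0 0 0 0; 0 -0.5 0 0 0 0; 0 -0.5 0 0 0 0; 0 -0.5 0 0 0 0; 0 -0.4 0 0 0 0; 0 -0.25 0 0 0 0; 0 -0.14 0 0 0 0; 0 0 0 0 0 0; 0 0 0 0 0 0'
python3 - <<'E'
from h import *
to(629.3-.02*201,33,211.3,.0195)
E
```

```text
clock: 26.65
eef_pos: [629.3, -166.4, 211.0]
eef_rot: [-3.142, -0.0, 0.02]
wrist_force: [0.8, 0.1, -0.8]
finger_gap: 12.0
finger_force: 30.0
clock: 28.4
eef_pos: [625.4, 32.7, 211.0]
eef_rot: [3.142, 0.0, 0.019]
wrist_force: [-0.1, 0.4, -1.7]
finger_gap: 11.7
finger_force: 30.0
shift in present tool axes [-0.002 -0.009 -0.007] in final axes [-0.002 -0.009 -0.007] turn [ 0.      0.     -0.0001]
t 28.4 pos [625.4  32.7 211. ] rot [3.142 0.    0.019] F [-0.1  0.4 -1.7] gap 11.7
```

Seat it, release, and back off. Then remeasure the remaining two lanterns.

```bash
python3 -m creep '0 0 0.035 0 0 0; 0 0 0 0 0 0'
python3 -m creep '0 0 0 0 0 0; 0 0 0 0 0 0; 0 0 0 0 0 0' 0.64
python3 -m creep '0 0 -0.4 0 0 0; 0 0 -0.8 0 0 0; 0 0 -0.5 0 0 0; -0.6 0.5 0 0 0 0; -0.6 0.8 0 0 0 0; -0.2 0.9 0 0 0 0; 0 0.9 0 0 0 0; 0 0.9 0 0 0 0; 0 0.9 0 0 0 0; 0 0.9 0 0 0 0; 0 0 0 0 0 0'
python3 - <<'E'
from ln import *
lanterns('t9'); to(420.7,-103.8,210,.311)
E
```

```text
clock: 28.65
eef_pos: [625.7, 32.7, 210.6]
eef_rot: [3.141, -0.002, 0.019]
wrist_force: [-0.7, -1.1, 4.8]
finger_gap: 11.7
finger_force: 30.0
clock: 29.02
eef_pos: [625.3, 33.0, 209.5]
eef_rot: [3.142, 0.0, 0.02]
wrist_force: [0.3, -0.7, -0.5]
finger_gap: 33.6
finger_force: 0.0
clock: 30.4
eef_pos: [573.7, -201.9, 278.4]
eef_rot: [3.141, -0.0, 0.017]
wrist_force: [0.3, -0.2, -0.4]
finger_gap: 33.3
finger_force: 0.0
lantern n 264 c [442.9 203.9] size [52.2 51.6] yaw deg -17.2 rad -0.299 tab 420.0 211.0 tab depth [420.8 210.1 182. ]
lantern n 263 c [443.4 -96.3] size [51.7 51. ] yaw deg 17.7 rad 0.309 tab 420.6 -103.6 tab depth [ 420.8 -103.3  587.3]
hung tab 17 [644.9 127.5 228. ]
hung tab 48 [624.   87.9 242.9]
hung tab 42 [624.3  31.5 243.2]
shift in present tool axes [-3.786 -2.489  1.706] in final axes [-2.906 -3.475  1.709] turn [ 0.0001 -0.0002 -0.0931]
t 30.45 pos [ 573.9 -200.5  278.4] rot [ 3.141e+00 -1.000e-03  1.800e-02] F [ 0.3 -0.8  0.7] gap 33.5
```

```bash
python3 -m creep '0 0 0 0 0 -0.031; 0 0 0 0 0 -0.031; 0 0 0 0 0 -0.031; -0.581 -0.695 0 0 0 0; -0.581 -0.695 0 0 0 0; -0.581 -0.695 0 0 0 0; -0.581 -0.695 0 0 0 0; -0.582 -0.695 0 0 0 0; 0 0 0.8 0 0 0; 0 0 0.6 0 0 0; 0 0 0.3 0 0 0; 0 0 0 0 0 0; 0 0 0 0 0 0' 0.5
python3 - <<'E'
from h import *
c=shot('wrist','w9'); P=cloud(c); to(420.6,-103.6,150.5,.31)
m=(P[...,2]>178)&(P[...,2]<190)&(abs(P[...,0]-420)<25)&(abs(P[...,1]+103)<25); q=P[m]; print('tab top',len(q),q.mean(0).round(1),'px',proj(c,q.mean(0)))
E
```

```text
clock: 32.08
eef_pos: [421.1, -103.3, 210.6]
eef_rot: [3.141, -0.001, 0.312]
wrist_force: [-0.1, 0.9, -0.4]
finger_gap: 47.0
finger_force: 0.0
shift in present tool axes [-1.500e-02  1.000e-03  1.501e+00] in final axes [-0.013  0.002  1.501] turn [ 0.0003 -0.0004  0.0007]
t 32.12 pos [ 421.1 -103.4  210.5] rot [ 3.141e+00 -1.000e-03  3.120e-01] F [-0.8  0.3 -0.1] gap 46.9
tab top 541 [ 417.7 -103.2  183.6] px [247.41465518 220.33905628]
```

```bash
python3 -m creep '-0.013 0 0.7 0 0 0; 0 0 0.5 0 0 0; 0 0 0.3 0 0 0; 0 0 0 0 0 0'
python3 -m creep '0 0 0 0 0 0; 0 0 0 0 0 0; 0 0 0 0 0 0; 0 0 0 0 0 0; 0 0 0 0 0 0; 0 0 0 0 0 0' 1 30
python3 -m creep '0 0 -0.3 0 0 0; 0 0 -0.6 0 0 0; 0 0 -0.8 0 0 0; 0 0 -0.55 0 0 0; 0 0 0 0 0 0.031; 0 0 0 0 0 0.031; 0 0 0 0 0 0.031; 0 0 0 0 0 0; 0 0 0 0 0 0'
python3 - <<'E'
from h import *
to(526,-167,240,.0195); to(629.3,-167,240,.0195)
E
```

```text
clock: 32.62
eef_pos: [420.2, -103.5, 149.6]
eef_rot: [-3.141, 0.0, 0.312]
wrist_force: [0.5, -0.8, 0.8]
finger_gap: 47.3
finger_force: 0.0
clock: 33.38
eef_pos: [420.2, -103.5, 149.7]
eef_rot: [-3.142, 0.0, 0.312]
wrist_force: [-1.5, 0.4, 0.8]
finger_gap: 11.7
finger_force: 30.0
clock: 34.5
eef_pos: [420.2, -103.5, 239.9]
eef_rot: [3.142, -0.0, 0.022]
wrist_force: [0.3, 0.8, -1.2]
finger_gap: 11.9
finger_force: 30.0
shift in present tool axes [ 2.610e+00  1.645e+00 -1.000e-03] in final axes [ 2.614e+00  1.639e+00 -1.000e-03] turn [ 0.     -0.0001  0.0008]
t 34.5 pos [ 420.2 -103.5  239.9] rot [ 3.142 -0.     0.022] F [ 0.3  0.8 -1.2] gap 11.9
shift in present tool axes [ 5.192  1.702 -0.   ] in final axes [ 5.196e+00  1.689e+00 -1.000e-03] turn [ 0.     -0.0001  0.0008]
t 34.5 pos [ 420.2 -103.5  239.9] rot [ 3.142 -0.     0.022] F [ 0.3  0.8 -1.2] gap 11.9
```

```bash
python3 -m creep '0.3 0.2 0 0 0 0.0008; 0.6 0.4 0 0 0 0; 0.8 0.6 0 0 0 0; 0.8 0.49 0 0 0 0; 0.7 0 0 0 0 0; 0.6 0 0 0 0 0; 0.5 0 0 0 0 0; 0.5 0 0 0 0 0; 0.396 0 0 0 0 0; 0 0 0 0 0 0; 0 0 0.3 0 0 0; 0 0 0.18 0 0 0; 0 0 0 0 0 0; 0 0 0 0 0 0'
python3 - <<'E'
from h import *
to(629.3,-167,210.5,.0195); to(629.3-.02*143,-24,210.5,.0195)
E
```

```text
clock: 36.25
eef_pos: [629.2, -167.5, 220.8]
eef_rot: [3.141, -0.001, 0.017]
wrist_force: [0.5, -0.1, -1.1]
finger_gap: 12.0
finger_force: 30.0
shift in present tool axes [ 0.004 -0.013  0.258] in final axes [ 0.004 -0.013  0.258] turn [ 0.     -0.0002 -0.0007]
t 36.25 pos [ 629.2 -167.5  220.8] rot [ 3.141e+00 -1.000e-03  1.700e-02] F [ 0.5 -0.1 -1.1] gap 12.0
shift in present tool axes [-0.006 -3.588  0.258] in final axes [ 2.000e-03 -3.588e+00  2.580e-01] turn [ 0.     -0.0002 -0.0007]
t 36.25 pos [ 629.2 -167.5  220.8] rot [ 3.141e+00 -1.000e-03  1.700e-02] F [ 0.5 -0.1 -1.1] gap 12.0
```

```bash
python3 -m creep '0 0 0.12 0 0 -0.0007; 0 0 0.13 0 0 0; 0 0 0 0 0 0; 0 0 0 0 0 0'
python3 -m creep '0 -0.3 0 0 0 0; 0 -0.5 0 0 0 0; 0 -0.5 0 0 0 0; 0 -0.5 0 0 0 0; 0 -0.5 0 0 0 0; 0 -0.5 0 0 0 0; 0 -0.4 0 0 0 0; 0 -0.25 0 0 0 0; 0 -0.138 0 0 0 0; 0 0 0 0 0 0; 0 0 0 0 0 0'
python3 - <<'E'
from h import *
to(629.3-.02*143,-24,210.5,.0195)
E
```

```text
clock: 36.75
eef_pos: [629.1, -167.5, 210.4]
eef_rot: [-3.142, 0.0, 0.02]
wrist_force: [-0.1, -0.1, -0.7]
finger_gap: 12.1
finger_force: 30.0
clock: 38.12
eef_pos: [626.4, -24.4, 210.4]
eef_rot: [3.142, -0.0, 0.019]
wrist_force: [0.5, 0.0, -1.1]
finger_gap: 11.8
finger_force: 30.0
shift in present tool axes [ 0.001 -0.011 -0.001] in final axes [ 0.001 -0.011 -0.001] turn [ 0.     -0.     -0.0001]
t 38.12 pos [626.4 -24.4 210.4] rot [ 3.142 -0.     0.019] F [ 0.5  0.  -1.1] gap 11.8
```

```bash
python3 -m creep '0 0 0.025 0 0 0; 0 0 0 0 0 0'
python3 -m creep '0 0 0 0 0 0; 0 0 0 0 0 0; 0 0 0 0 0 0' 0.64
python3 -m creep '0 0 -0.4 0 0 0; 0 0 -0.8 0 0 0; 0 0 -0.5 0 0 0; -0.6 0 0 0 0 0; -0.7 0 0 0 0 0; -0.7 0 0 0 0 0; 0 0 0 0 0 0.0355; 0 0 0 0 0 0.0355; 0 0 0 0 0 0.0345; 0 0 0 0 0 0'
python3 - <<'E'
from ln import *
lanterns('t10'); to(420.2,210.8,210,-.312)
E
```

```text
clock: 38.38
eef_pos: [626.6, -24.4, 209.9]
eef_rot: [3.141, -0.001, 0.019]
wrist_force: [-0.0, -1.4, 3.6]
finger_gap: 11.9
finger_force: 30.0
clock: 38.75
eef_pos: [626.3, -23.9, 209.3]
eef_rot: [-3.141, 0.0, 0.02]
wrist_force: [0.1, 0.4, 0.4]
finger_gap: 33.1
finger_force: 0.0
clock: 40.0
eef_pos: [546.5, -25.5, 278.5]
eef_rot: [-3.141, -0.001, -0.311]
wrist_force: [0.4, -0.3, -0.0]
finger_gap: 33.8
finger_force: 0.0
lantern n 256 c [443.3 203.9] size [51.6 51.3] yaw deg -17.4 rad -0.304 tab 420.4 211.1 tab depth [420.3 210.  181.4]
hung tab 15 [644.9 128.  227.1]
hung tab 48 [624.   87.9 242.9]
hung tab 37 [625.4  31.5 243.9]
hung tab 41 [625.3 -25.9 244.2]
shift in present tool axes [-4.808 -4.666  1.704] in final axes [-4.818 -4.654  1.708] turn [-0.0001 -0.0003  0.0008]
t 40.05 pos [546.5 -25.5 278.3] rot [-3.141e+00 -1.000e-03 -3.090e-01] F [-0.4 -0.1  0.4] gap 33.5
```

```bash
python3 -m creep '-0.5 -0.5 0 0 0 0; -0.7 -0.68 0 0 0 0; -0.75 -0.73 0 0 0 0; -0.75 -0.73 0 0 0 0; -0.75 -0.73 0 0 0 0; -0.75 -0.73 0 0 0 0; -0.61 -0.556 0 0 0 0; 0 0 0.8 0 0 0; 0 0 0.6 0 0 0; 0 0 0.3 0 0 0; 0 0 0 0 0 0; 0 0 0 0 0 0' 0.5
python3 - <<'E'
from h import *
c=shot('wrist','w11'); P=cloud(c); to(420.3,210.8,150.5,-.31); print(manip.read_state()['joints'].round(2))
m=(P[...,2]>178)&(P[...,2]<190)&(abs(P[...,0]-420)<25)&(abs(P[...,1]-211)<25); q=P[m]; print('tab top',len(q),q.mean(0).round(1),'px',proj(c,q.mean(0)))
print(cv2.minAreaRect(q[:,:2].astype(np.float32)))
E
```

```text
clock: 41.55
eef_pos: [420.8, 210.8, 210.5]
eef_rot: [-3.141, -0.001, -0.312]
wrist_force: [-1.4, -0.0, -0.1]
finger_gap: 47.0
finger_force: 0.0
shift in present tool axes [-0.014  0.007  1.498] in final axes [-0.012  0.006  1.498] turn [-0.0003 -0.0004 -0.0005]
t 41.6 pos [420.8 210.9 210.4] rot [-3.141e+00 -1.000e-03 -3.120e-01] F [ 0.4 -0.3 -0.5] gap 46.9
[0.39 0.12 1.73 0.   1.29 2.27]
tab top 541 [416.7 211.9 183.5] px [248.51372326 222.45463598]
((416.1972961425781, 212.01321411132812), (11.437704086303711, 19.829923629760742), 71.92704010009766)
```

```bash
python3 -m creep '-0.015 0.007 0.7 0 0 0; 0 0 0.5 0 0 0; 0 0 0.3 0 0 0; 0 0 0 0 0 0'
python3 -m creep '0 0 0 0 0 0; 0 0 0 0 0 0; 0 0 0 0 0 0; 0 0 0 0 0 0; 0 0 0 0 0 0; 0 0 0 0 0 0' 1 30
python3 -m creep '0 0 -0.3 0 0 0; 0 0 -0.6 0 0 0; 0 0 -0.8 0 0 0; 0 0 -0.55 0 0 0; 0 0 0 0 0 -0.0352; 0 0 0 0 0 -0.0352; 0 0 0 0 0 -0.0352; 0 0 0 0 0 0; 0 0 0 0 0 0'
python3 - <<'E'
from h import *
to(526,-167,240,.0195)
E
```

```text
clock: 42.1
eef_pos: [419.8, 210.7, 149.4]
eef_rot: [3.141, 0.0, -0.312]
wrist_force: [-1.0, 0.2, -0.5]
finger_gap: 47.1
finger_force: 0.0
clock: 42.85
eef_pos: [419.8, 210.7, 149.5]
eef_rot: [-3.141, -0.0, -0.312]
wrist_force: [-0.7, -1.0, 1.4]
finger_gap: 11.9
finger_force: 30.0
clock: 43.98
eef_pos: [419.7, 210.7, 239.7]
eef_rot: [-3.142, -0.0, 0.017]
wrist_force: [0.4, 0.3, -2.2]
finger_gap: 11.7
finger_force: 30.0
shift in present tool axes [ 2.492e+00  9.487e+00 -7.000e-03] in final axes [ 2.472e+00  9.492e+00 -7.000e-03] turn [-0.     -0.0001 -0.0007]
t 43.98 pos [419.7 210.7 239.7] rot [-3.142 -0.     0.017] F [ 0.4  0.3 -2.2] gap 11.7
```

```bash
python3 -m creep '0.1 0.5 0 0 0 -0.0007; 0.2 0.8 0 0 0 0; 0.25 0.95 0 0 0 0; 0.25 0.95 0 0 0 0; 0.25 0.95 0 0 0 0; 0.25 0.95 0 0 0 0; 0.25 0.95 0 0 0 0; 0.25 0.95 0 0 0 0; 0.25 0.95 0 0 0 0; 0.25 0.85 0 0 0 0; 0.17 0.692 0 0 0 0; 0 0 0 0 0 0; 0 0 0 0 0 0'
python3 - <<'E'
from h import *
to(629.3,-167,240,.0195)
E
```

```text
clock: 45.6
eef_pos: [526.7, -166.2, 239.4]
eef_rot: [-3.141, 0.0, 0.021]
wrist_force: [-0.9, -0.3, -1.5]
finger_gap: 11.7
finger_force: 30.0
shift in present tool axes [ 2.564  0.074 -0.016] in final axes [ 2.564  0.07  -0.015] turn [-0.0001  0.0001  0.0006]
t 45.6 pos [ 526.7 -166.2  239.4] rot [-3.141  0.     0.021] F [-0.9 -0.3 -1.5] gap 11.7
```

```bash
python3 -m creep '0.4 0.07 0 0 0 0; 0.6 0 0 0 0 0; 0.6 0 0 0 0 0; 0.6 0 0 0 0 0; 0.364 0 0 0 0 0; 0 0 0 0 0 0; 0 0 0.3 0 0 0; 0 0 0.17 0 0 0; 0 0 0 0 0 0; 0 0 0 0 0 0'
python3 -m creep '0 0 0.12 0 0 0; 0 0 0.13 0 0 0; 0 0 0 0 0 0; 0 0 0 0 0 0'
python3 - <<'E'
from h import *
to(629.3-.02*87,-80,210.4,.0195)
E
```

```text
clock: 46.85
eef_pos: [629.4, -167.3, 221.0]
eef_rot: [3.141, -0.0, 0.022]
wrist_force: [0.3, 0.4, -2.0]
finger_gap: 11.6
finger_force: 30.0
clock: 47.35
eef_pos: [629.4, -167.3, 210.5]
eef_rot: [-3.141, 0.0, 0.022]
wrist_force: [-0.3, -0.0, -1.9]
finger_gap: 12.1
finger_force: 30.0
shift in present tool axes [ 3.000e-03 -2.182e+00  2.000e-03] in final axes [-3.000e-03 -2.182e+00  2.000e-03] turn [-0.      0.0001  0.0008]
t 47.35 pos [ 629.4 -167.3  210.5] rot [-3.141  0.     0.022] F [-0.3 -0.  -1.9] gap 12.1
```

```bash
python3 -m creep '0 -0.3 0 0 0 0.0008; 0 -0.4 0 0 0 0; 0 -0.5 0 0 0 0; 0 -0.4 0 0 0 0; 0 -0.3 0 0 0 0; 0 -0.17 0 0 0 0; 0 -0.1 0 0 0 0; 0 0 0 0 0 0; 0 0 0 0 0 0'
python3 -m creep '0 0 0.022 0 0 0; 0 0 0 0 0 0'
python3 -m creep '0 0 0 0 0 0; 0 0 0 0 0 0; 0 0 0 0 0 0' 0.64
python3 -m creep '0 0 -0.4 0 0 0; 0 0 -0.8 0 0 0; 0 0 -0.5 0 0 0; -0.6 0 0 0 0 0; -0.8 0 0 0 0 0; -0.8 0 -0.5 0 0 0; -0.8 0 0 0 0 0; -0.8 0 0 0 0 0; 0 0 0 0 0 0; 0 0 0 0 0 0'
python3 - <<'E'
from ln import *
lanterns('t12'); c=shot('scene','s12')
cv2.imwrite('pics/s12.png',cv2.resize(c['color'][150:260,150:330,::-1],None,fx=4.4,fy=4.4,interpolation=cv2.INTER_CUBIC))
P=cloud(load('t12'));z=P[...,2]; m=(z>60)&(z<90)&(abs(P[...,0]-576)<16)&(abs(P[...,1]-13)<16); print('pin',P[m].mean(0) if m.any() else None)
print(manip.read_state()['eef_pos'])
t=load('t12')
cv2.imwrite('pics/t12.png',cv2.resize(t['color'][130:265,140:370,::-1],None,fx=3.4,fy=3.4,interpolation=cv2.INTER_CUBIC))
E
```

```text
clock: 48.48
eef_pos: [627.7, -80.9, 210.6]
eef_rot: [3.142, 0.0, 0.019]
wrist_force: [-0.4, -0.3, -1.3]
finger_gap: 11.7
finger_force: 30.0
clock: 48.72
eef_pos: [627.9, -80.8, 210.2]
eef_rot: [3.141, -0.001, 0.019]
wrist_force: [0.2, -1.3, 1.8]
finger_gap: 11.5
finger_force: 30.0
clock: 49.1
eef_pos: [627.7, -80.5, 209.7]
eef_rot: [-3.142, 0.0, 0.02]
wrist_force: [-0.1, 0.3, 0.0]
finger_gap: 33.2
finger_force: 0.0
clock: 50.35
eef_pos: [476.3, -83.5, 298.6]
eef_rot: [3.141, -0.001, 0.02]
wrist_force: [0.1, -0.1, 0.5]
finger_gap: 34.1
finger_force: 0.0
hung tab 19 [644.2 127.4 227.7]
hung tab 47 [624.2  87.9 243. ]
hung tab 42 [624.2  31.5 244.6]
hung tab 41 [625.3 -25.9 244.4]
hung tab 42 [624.6 -81.1 243.1]
pin [576.42570657  11.72086615  76.82717203]
[476.36419782 -83.45387587 297.88833772]
```

View pics/s12.png

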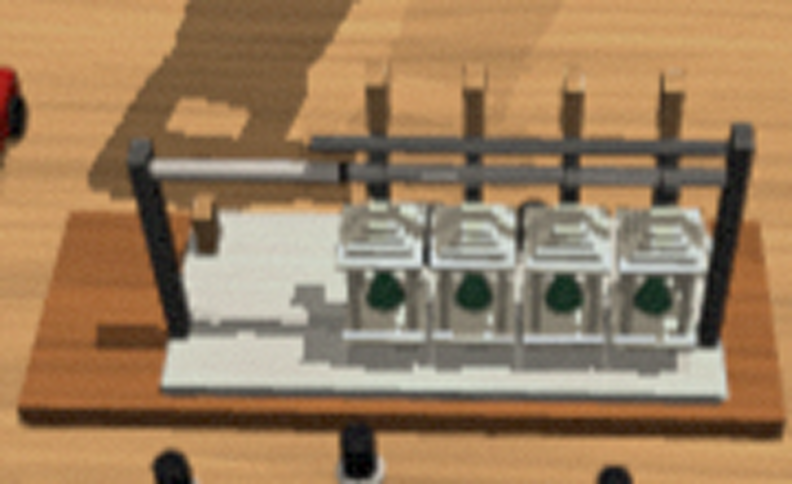

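View pics/t12.png

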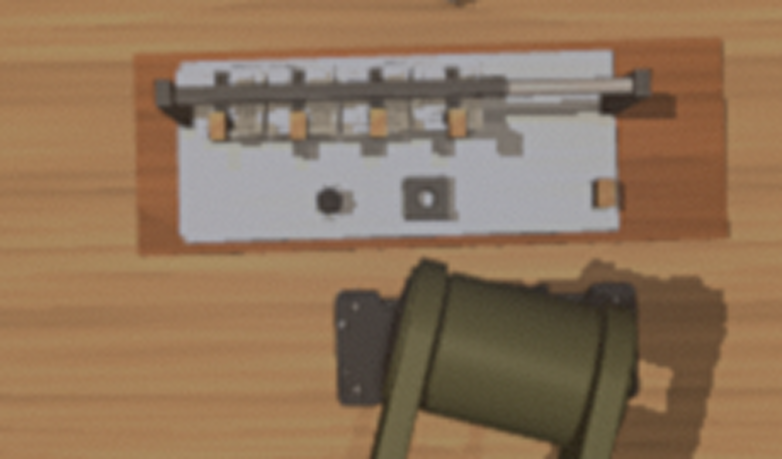

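Both pictures show all four lanterns upright on the rail, with hooks at (377–670, 180). The nearest hook is about 17 mm past the band at (347,172). The pin is home at top-view (330,201), the rack is on its line, and the robot is clear. Handing in.

```bash
python3 -m creep '0 0 0 0 0 0; 0 0 0 0 0 0; 0 0 0 0 0 0; 0 0 0 0 0 0'; python3 -c "
from cell import manip
print(manip.sign_off())"
```

```text
clock: 50.95
eef_pos: [475.8, -83.4, 297.7]
eef_rot: [-3.142, 0.0, 0.02]
wrist_force: [-0.3, 0.2, 0.1]
finger_gap: 34.3
finger_force: 0.0
the job is handed in; nothing more can be done
None
```

The job is handed in at about 51 s of the 210 s allowed: the last pictures show the rack in its display position, the pin home, and all four lanterns upright on the rail past the band; no verdict came back.

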